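Gauge the breathing-tube couplers and fit the right one to the inhaler

TASK

Use the bore of the metal gauge to find which of the three tube couplers has the spigot that slides in all the way, until its collar rests on the gauge; try them spigot down. Then slide that coupler, spigot down, over the inhaler's upright outlet stub until its foot sits fully home on the floor of the socket around the stub, and stand the two couplers that do not fit the gauge upright on the floor of the steel tray. Leave the sand timer, the spray bottle and the little cup where they are.

Things in the scene. Friction and masses are not known exactly. Their poses are not given: they have to be found in the camera images.
- coupler_a: loose white plastic tube coupler standing on its spigot: collar 38 mm across, 26 mm tall, above a narrower round spigot 26 mm long (52 mm in all), 18 mm bore right through. One of the three has a 24 mm spigot, the other two 30 mm; all else is alike and which is which is not known beforehand. Origin: centre of the spigot's foot; z up through the collar. About 35 g.
- coupler_b: loose white plastic tube coupler standing on its spigot: collar 38 mm across, 26 mm tall, above a narrower round spigot 26 mm long (52 mm in all), 18 mm bore right through. One of the three has a 24 mm spigot, the other two 30 mm; all else is alike and which is which is not known beforehand. Origin: centre of the spigot's foot; z up through the collar. About 35 g.
- coupler_c: loose white plastic tube coupler standing on its spigot: collar 38 mm across, 26 mm tall, above a narrower round spigot 26 mm long (52 mm in all), 18 mm bore right through. One of the three has a 24 mm spigot, the other two 30 mm; all else is alike and which is which is not known beforehand. Origin: centre of the spigot's foot; z up through the collar. About 35 g.
- gauge_bore (a point): centre of the gauge bore's mouth at the top face; z up. The gauge is a fixed bridge: aluminium plate 80 x 80 mm, 18 mm thick, on two dark feet, top face 40 mm above the table, with one upright 27 mm round bore (lightly chamfered) through its centre and 22 mm free space below. A 24 mm spigot slides in its whole 26 mm; a 30 mm one stops at the mouth.
- outlet_seat (a point): centre of the floor of the inhaler's grey outlet socket, 100 mm above the table, where the coupler's foot rests when fully home; z up. Socket: 41 mm outside, 27 mm inside, 12 mm deep. From its floor a steel stub, 14 mm across, rises 40 mm, the last 6 mm tapering to 8 mm. Inhaler: fixed white box 190 x 200 mm, 90 mm tall; on it a 60 mm jar, top at 178 mm, axis 124 mm from the stub.
- outlet_top (a point): centre of the top end of the outlet stub, 40 mm above outlet_seat.
- tray_in (a point): centre of the inner floor of the fixed shallow steel tray, 3 mm above the table; the tray is 200 mm along its x and 160 mm along its y, 22 mm tall outside, walls 3 mm thick; z up.
- sand_timer: bystander: glass sand timer with green plastic end caps 48 mm across, 100 mm tall, standing upright; origin at the centre of its underside.
- spray_bottle: bystander: white plastic bottle 48 mm across, 120 mm tall; origin at the centre of its underside.
- dose_cup: bystander: small white cup 38 mm across, 32 mm tall; origin at the centre of its underside.

How it is judged:
On the way, in this order (a step that is already met when the one before it is completed fails the run):
1. a coupler has been slid into the gauge bore from above until its collar rests on the gauge (foot at least 22 mm below the mouth) (((horizontal distance between coupler_a and gauge_bore below 0.005 m and z of coupler_a in the frame of gauge_bore below -0.022 m and angle between coupler_a's own z axis and vertical below 0.12 rad) or (horizontal distance between coupler_b and gauge_bore below 0.005 m and z of coupler_b in the frame of gauge_bore below -0.022 m and angle between coupler_b's own z axis and vertical below 0.12 rad) or (horizontal distance between coupler_c and gauge_bore below 0.005 m and z of coupler_c in the frame of gauge_bore below -0.022 m and angle between coupler_c's own z axis and vertical below 0.12 rad))), for 0.1 s.
2. afterwards the coupler that fits sits fully home in the outlet socket, over its stub (((horizontal distance between coupler_a and outlet_seat below 0.005 m and z of coupler_a in the frame of outlet_seat between -0.004 and 0.004 m and angle between coupler_a's own z axis and vertical below 0.12 rad) or (horizontal distance between coupler_b and outlet_seat below 0.005 m and z of coupler_b in the frame of outlet_seat between -0.004 and 0.004 m and angle between coupler_b's own z axis and vertical below 0.12 rad) or (horizontal distance between coupler_c and outlet_seat below 0.005 m and z of coupler_c in the frame of outlet_seat between -0.004 and 0.004 m and angle between coupler_c's own z axis and vertical below 0.12 rad))), for 0.2 s.
At the end, for the whole second after the job is handed in: The coupler that fits the gauge stands upright over the outlet stub with its foot within 4 mm of the socket floor (centred within 5 mm, tilt under 0.12 rad); the two that do not fit stand upright (tilt under 0.15 rad) on the floor of the tray, foot within 5 mm of the floor; all at rest (((horizontal distance between coupler_a and outlet_seat below 0.005 m and z of coupler_a in the frame of outlet_seat between -0.004 and 0.004 m and angle between coupler_a's own z axis and vertical below 0.12 rad and x of coupler_b in the frame of tray_in between -0.097 and 0.097 m and y of coupler_b in the frame of tray_in between -0.077 and 0.077 m and z of coupler_b in the frame of tray_in between -0.004 and 0.005 m and angle between each of coupler_b, coupler_c's own z axis and vertical below 0.15 rad and x of coupler_c in the frame of tray_in between -0.097 and 0.097 m and y of coupler_c in the frame of tray_in between -0.077 and 0.077 m and z of coupler_c in the frame of tray_in between -0.004 and 0.005 m) or (horizontal distance between coupler_b and outlet_seat below 0.005 m and z of coupler_b in the frame of outlet_seat between -0.004 and 0.004 m and angle between coupler_b's own z axis and vertical below 0.12 rad and x of coupler_a in the frame of tray_in between -0.097 and 0.097 m and y of coupler_a in the frame of tray_in between -0.077 and 0.077 m and z of coupler_a in the frame of tray_in between -0.004 and 0.005 m and angle between each of coupler_a, coupler_c's own z axis and vertical below 0.15 rad and x of coupler_c in the frame of tray_in between -0.097 and 0.097 m and y of coupler_c in the frame of tray_in between -0.077 and 0.077 m and z of coupler_c in the frame of tray_in between -0.004 and 0.005 m) or (horizontal distance between coupler_c and outlet_seat below 0.005 m and z of coupler_c in the frame of outlet_seat between -0.004 and 0.004 m and angle between coupler_c's own z axis and vertical below 0.12 rad and x of coupler_a in the frame of tray_in between -0.097 and 0.097 m and y of coupler_a in the frame of tray_in between -0.077 and 0.077 m and z of coupler_a in the frame of tray_in between -0.004 and 0.005 m and angle between each of coupler_a, coupler_b's own z axis and vertical below 0.15 rad and x of coupler_b in the frame of tray_in between -0.097 and 0.097 m and y of coupler_b in the frame of tray_in between -0.077 and 0.077 m and z of coupler_b in the frame of tray_in between -0.004 and 0.005 m)) and linear speed of each of coupler_a, coupler_b, coupler_c below 0.02 m/s); the robot touches nothing.
It fails at once if a bystander (sand timer) is moved more than 30 mm or tipped (distance of sand_timer from where it was at the start of the episode above 0.03 m or angle between sand_timer's own z axis and vertical above 0.4 rad).
It fails at once if a bystander (spray bottle) is moved more than 30 mm or tipped (distance of spray_bottle from where it was at the start of the episode above 0.03 m or angle between spray_bottle's own z axis and vertical above 0.4 rad).
It fails at once if a bystander (dose cup) is moved more than 30 mm or tipped (distance of dose_cup from where it was at the start of the episode above 0.03 m or angle between dose_cup's own z axis and vertical above 0.4 rad).
It also fails if it takes over 72 s, if anything falls off the work surface, if the arm or the gripper's body presses on something with over 40 N, if the wrist force passes 120 N, or if a joint passes its speed limit or range.

ROBOT

A 7-joint arm with a two-finger parallel gripper is mounted at the origin on the work surface. World frame = base frame: x ahead of the robot, y to its left, z up, the work surface at z = 0. Lengths are in m, angles in rad, forces in N, time in s.
With the tool pointing down it reaches from about 0.4 to 0.925 m from the base axis. Payload 5.6 kg.
Tool frame: the origin (TCP) lies at the very end of the fingers, on their centre line; the grasp point (between the pads) lies 19 mm behind it (pinch_z is the distance from the TCP to the grasp point, in m); z points along the fingers, y is the direction in which the jaws open and shut (so a half turn about z gives the same grasp; the last joint's range is limited). The gripper opens to 85 mm and grips with 20 to 120 N. Pads are 22 mm wide; open, the fingers measure 114 mm over their backs; the gripper's body (76 mm by 85 mm) begins 54 mm behind the grasp point. The pads swing forward as they close: fully open they stand 13 mm farther back than shut.
Start: joints at [-1.233, 0.468, -0.012, 1.603, 0.006, 1.071, -0.056], TCP at [0.242, 0.603, 0.231] pointing down, gripper open.
Joint ranges: [-2.53, 2.53], [-0.31, 2.02], [-1.57, 1.55], [0.28, 2.44], [-1.29, 4.43], [0.15, 1.84], [-2.92, 2.92]. Speed limits (rad/s): [2.57, 2.57, 3.14, 3.14, 3.14, 3.14, 3.14].

INTERFACE

Orientations are given as a unit quaternion [w, x, y, z].
In Python, from workcell import * gives the robot as it stands. The module is installed in compiled form; this text tells all that it offers. Calls block until the motion is done:
- reach(position, orientation): joint-space move of the TCP to a pose.
- movel(position, velocity=0.15, ori=None, f_stop=None): straight line of the TCP; ori=None keeps the orientation; velocity is the mean speed in m/s. With f_stop (N) it stops when the force on the tool has changed by that much, and returns True; else False.
- movej(angles): joint-space move.
- grip(opening): finger opening in m; the grip force is fixed at half the most; returns when the fingers have stopped.
- dwell(seconds).
- solve_ik(position, orientation): joint angles nearest the present ones, or None.
- observe(): the state.
- grab_frame(name): name is "side" or "top" or "wrist"; returns a dict with "img" (400x640x3 uint8, red, green, blue), "K" (3x3 intrinsics, pixels), "T" (4x4, takes a point from camera to world coordinates). Camera axes: x right, y down, z forward; pixel columns grow to the right and rows downward; lengths in m; the calibration is good to about 2 mm. A picture is of the moment at which its call begins. There is no depth.
A pose or a line that the arm cannot do raises Unreachable and nothing moves.
- job_done(): hands the job in, once; it reports no verdict.
The state is a dict: "t": time; "joint_positions": joint angles; "qvel": joint speeds; "effort": joint torques, N m; "eef_pos": TCP position; "ee_rot": TCP orientation; "force": force on the tool from outside, world axes, zero at the start; "wrist_torque": the same for the moment, N m; "opening": finger opening in m.
Only numpy, scipy, OpenCV 4.12 (cv2) and the standard library are available. Lean on these libraries where they do the work, as an engineer would, in place of code of your own. Each camera call takes 0.05 s, during which the arm holds its last target.

## Working session

There is one attempt and no reset: what is moved stays moved. The work goes in short steps, each a Python script; the robot and the scene stay as the last script left them, time stands still between calls to the robot, and variables do not carry over. Pictures are saved under pics/ and viewed, and the job is handed in when it is done.

```bash
mkdir -p pics; python3 - <<'E'
from workcell import *
import cv2,numpy as np
for n in ["side","top","wrist"]:
    f=grab_frame(n); cv2.imwrite(f"pics/{n}0.png",f["img"][:,:,::-1])
    print(n,np.round(f["K"],1).tolist(),np.round(f["T"],4).tolist())
s=observe();print(s["t"],s["eef_pos"],s["ee_rot"],s["opening"],s["force"])
E
```

```text
side [[434.9, 0.0, 323.3], [0.0, 434.9, 202.8], [0.0, 0.0, 1.0]] [[0.7248, -0.5346, 0.4346, 0.1219], [-0.6889, -0.5543, 0.4671, -0.5425], [-0.0088, -0.638, -0.77, 0.9463], [0.0, 0.0, 0.0, 1.0]]
top [[362.0, 0.0, 319.5], [0.0, 362.0, 197.1], [0.0, 0.0, 1.0]] [[0.0182, -0.9935, 0.1121, 0.5016], [-0.9998, -0.0169, 0.0124, -0.0183], [-0.0105, -0.1123, -0.9936, 0.9691], [0.0, 0.0, 0.0, 1.0]]
wrist [[295.0, 0.0, 323.3], [0.0, 295.0, 201.7], [0.0, 0.0, 1.0]] [[0.3708, 0.8893, 0.2675, 0.173], [0.9287, -0.3549, -0.1075, 0.6314], [-0.0007, 0.2883, -0.9575, 0.3721], [0.0, 0.0, 0.0, 1.0]]
0.15 [0.24149431 0.6030246  0.23054973] [-8.35813453e-05  1.89299714e-01  9.81919109e-01 -6.88437277e-04] 0.08555578702065592 [ 0.36384117  0.45312588 -0.07934793]
```

View pics/side0.png

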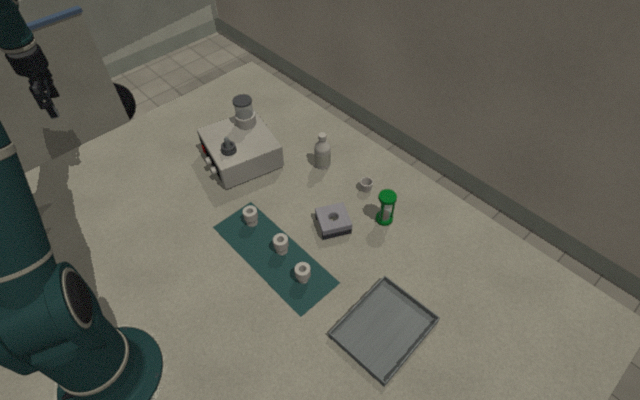

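View pics/top0.png

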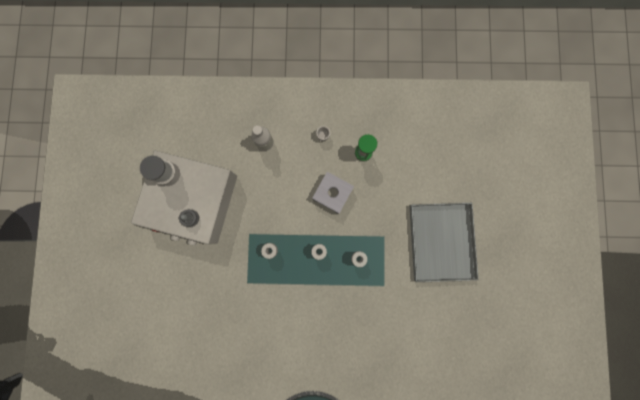

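View pics/wrist0.png

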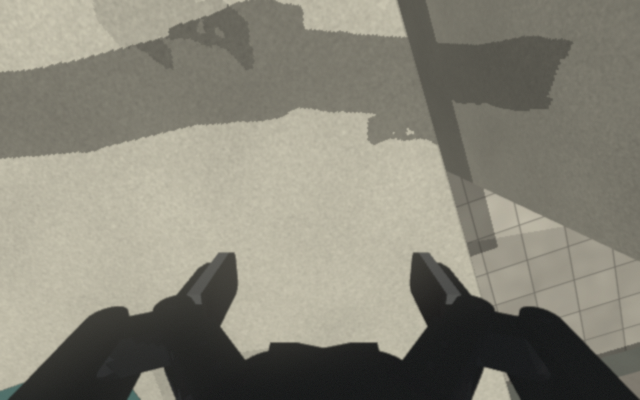

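The side and top views show the three couplers on the green mat, at top-view pixels (269,251), (319,252) and (359,259). The gauge bore is at about (333,192), the socket and stub at about (189,217), and the tray centre at about (443,243). I'll zoom in for finer detail.

```bash
python3 - <<'E'
import cv2,numpy as np
t=cv2.imread("pics/top0.png");s=cv2.imread("pics/side0.png")
a=cv2.resize(t[180:280,140:390],None,fx=3.2,fy=3.2,interpolation=cv2.INTER_CUBIC)
b=cv2.resize(s[130:290,190:360],None,fx=3.5,fy=3.5,interpolation=cv2.INTER_CUBIC)
cv2.imwrite("pics/top0z.png",a);cv2.imwrite("pics/side0z.png",b)
E
```

```text
(no output)
```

View pics/top0z.png

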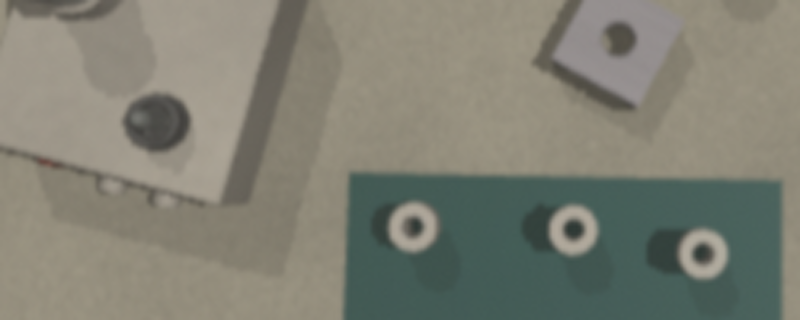

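View pics/side0z.png

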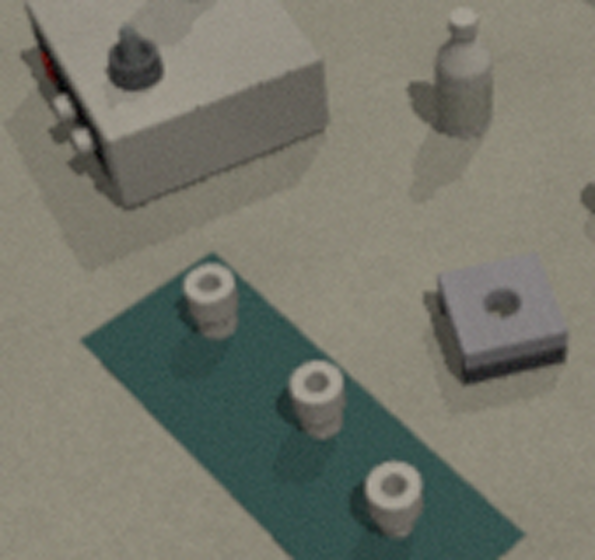

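```bash
cat > h.py <<'E'
import numpy as np,cv2
def ray(f,u,v):
    d=np.linalg.inv(f["K"])@np.array([u,v,1.]); T=np.array(f["T"]); return T[:3,3],T[:3,:3]@d
def onz(f,u,v,z):
    o,d=ray(f,u,v); return o+d*(z-o[2])/d[2]
def proj(f,p):
    T=np.linalg.inv(f["T"]); c=T[:3,:3]@np.array(p)+T[:3,3]; q=f["K"]@c; return q[:2]/q[2]
E
python3 - <<'E'
from workcell import *
from h import *
f=grab_frame("top");s=grab_frame("side")
z=lambda u,v:(140+u/3.2-.34,180+v/3.2-.34)
zs=lambda u,v:(190+u/3.5-.36,130+v/3.5-.36)
for n,p,h,q in [("L",(413,227),.052,(211,284)),("M",(573,230),.052,(317,381)),("R",(703,253),.052,(394,485)),("gauge",(619,39),.04,(503,302)),("rim",(158,122),.112,(135,66))]:
    print(n,onz(f,*z(*p),h).round(4),onz(s,*zs(*q),h).round(4))
for n,p in [("tray TL",(410,206)),("TR",(471,204)),("BR",(477,279)),("BL",(414,281))]:
    print(n,onz(f,*p,.022).round(4))
print("stubtop",onz(s,*zs(128,30),.14).round(4))
E
```

```text
L [0.4677 0.1182 0.052 ] [0.4688 0.1144 0.052 ]
M [ 0.4677 -0.0074  0.052 ] [ 0.4692 -0.0093  0.052 ]
R [ 0.4518 -0.1093  0.052 ] [ 0.4517 -0.1116  0.052 ]
gauge [ 0.6207 -0.0417  0.04  ] [ 0.6217 -0.0438  0.04  ]
rim [0.5435 0.3015 0.112 ] [0.5376 0.29   0.112 ]
tray TL [ 0.589  -0.2439  0.022 ]
TR [ 0.597  -0.4031  0.022 ]
BR [ 0.4047 -0.4129  0.022 ]
BL [ 0.3965 -0.2522  0.022 ]
stubtop [0.5438 0.2996 0.14  ]
```

```bash
python3 - <<'E'
from workcell import *
from h import *
reach([0.43,0.0,0.20],[0,0,1,0])
f=grab_frame("wrist"); cv2.imwrite("pics/w1.png",f["img"][:,:,::-1]);np.savez("w1.npz",**f)
s=observe();print(s["t"],s["eef_pos"],s["joint_positions"].round(2),s["force"])
for n,p in dict(L=(.468,.117,.052),M=(.468,-.008,.052),R=(.4518,-.11,.052),g=(.621,-.0425,.04)).items(): print(n,proj(f,p).round(1))
E
```

```text
2.5583 [0.43028763 0.00068348 0.20002229] [-0.48  0.13  0.44  2.17 -0.07  0.86  1.57] [ 1.08273466  0.15138331 -0.41433725]
L [432.8 223.8]
M [313.8 223.6]
R [214.9 208.8]
g [287.1 335.7]
```

View pics/w1.png

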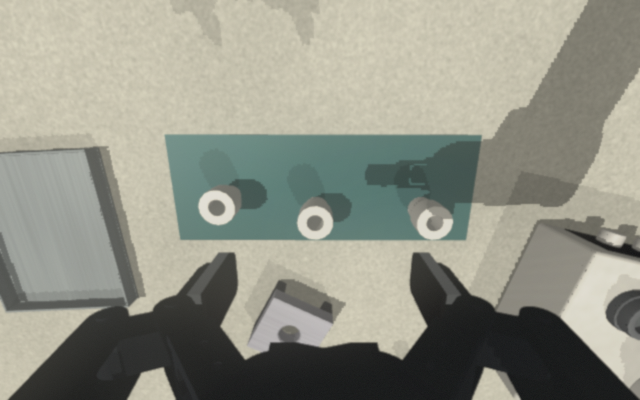

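The wrist view shows the coupler tops at R (217,207), M (315,221) and L (434,221), with the gauge bore at about (288,334). These match the projected estimates within 2–3 px. Next I'll measure the top centres and look at the spigots.

```bash
python3 - <<'E'
from h import *
f=dict(np.load("w1.npz"));im=f["img"]
cv2.imwrite("pics/w1z.png",cv2.resize(im[140:245,170:470,::-1],None,fx=2.6,fy=2.6,interpolation=cv2.INTER_CUBIC))
hsv=cv2.cvtColor(im,cv2.COLOR_RGB2HSV)
for n,(u,v) in dict(R=(217,207),M=(315,221),L=(434,221)).items():
    g=im[v-28:v+29,u-28:u+29].min(2)
    m=(g>185).astype(np.uint8)
    c=max(cv2.findContours(m,0,1)[0],key=cv2.contourArea); (x,y),r=cv2.minEnclosingCircle(c)
    e=cv2.fitEllipse(cv2.convexHull(c))
    cx,cy=e[0][0]+u-28,e[0][1]+v-28
    print(n,cx,cy,r,np.round(e[1],1),onz(f,cx,cy,.052).round(4))
E
```

```text
R 216.12883758544922 207.23011779785156 18.145206451416016 [32.1 36.3] [ 0.4501 -0.1086  0.052 ]
M 314.6359386444092 222.57852745056152 16.99158477783203 [31.9 34.2] [ 0.4668 -0.0071  0.052 ]
L 433.93954849243164 223.31406784057617 17.11058235168457 [30.5 34.2] [0.4674 0.1181 0.052 ]
```

View pics/w1z.png

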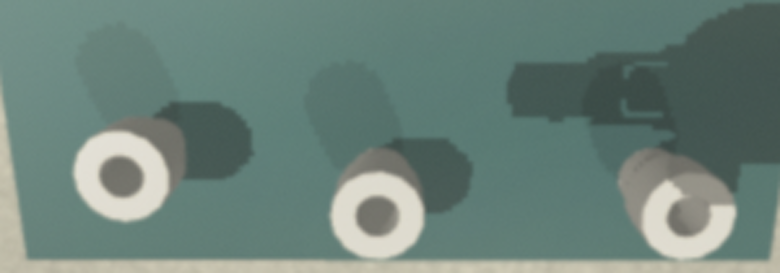

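```bash
python3 - <<'E'
from workcell import *
from h import *
Q=[0,0,1,0]
for n,p in dict(outlet=[.515,.300,.30],gauge=[.6,-.043,.188],R=[.43,-.109,.2]).items():
    reach(p,Q); f=grab_frame("wrist"); np.savez(f"v_{n}.npz",**f)
    print(n,observe()["eef_pos"].round(4),observe()["t"], "camoff",(f["T"][:3,3]-observe()["eef_pos"]).round(4))
    im=f["img"][90:300,200:440,::-1]
    cv2.imwrite(f"pics/v_{n}.png",cv2.resize(im,None,fx=2.5,fy=2.5,interpolation=cv2.INTER_CUBIC))
E
```

```text
outlet [0.5154 0.2977 0.2996] 3.85 camoff [-0.0738  0.0016  0.1416]
gauge [ 0.6004 -0.041   0.1883] 5.2833 camoff [-0.0739  0.0005  0.1416]
R [ 0.4319 -0.1082  0.2006] 6.0917 camoff [-0.0744  0.0009  0.1417]
```

View pics/v_outlet.png

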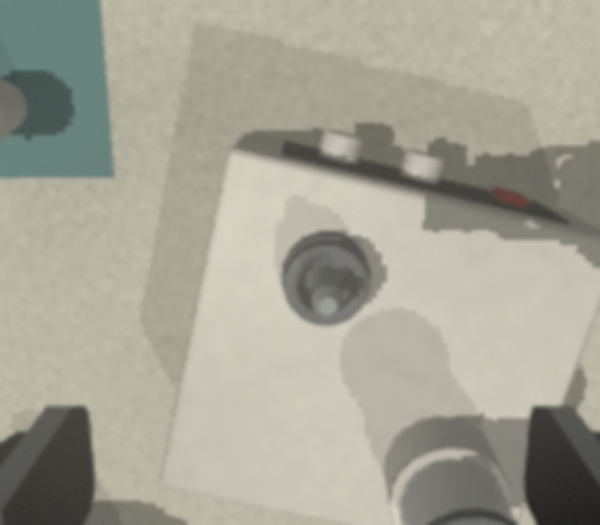

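View pics/v_gauge.png

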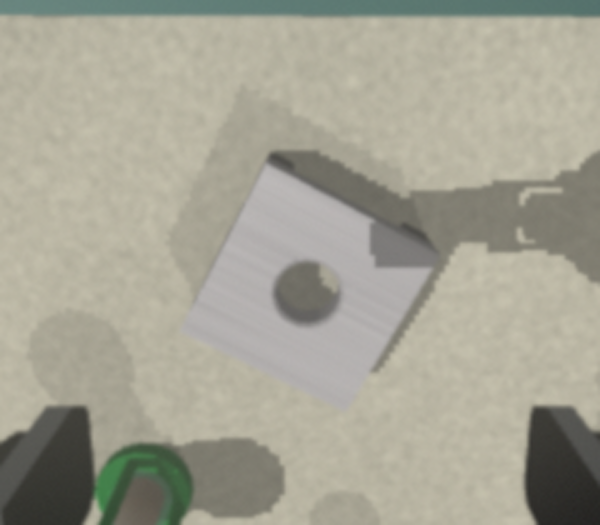

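View pics/v_R.png

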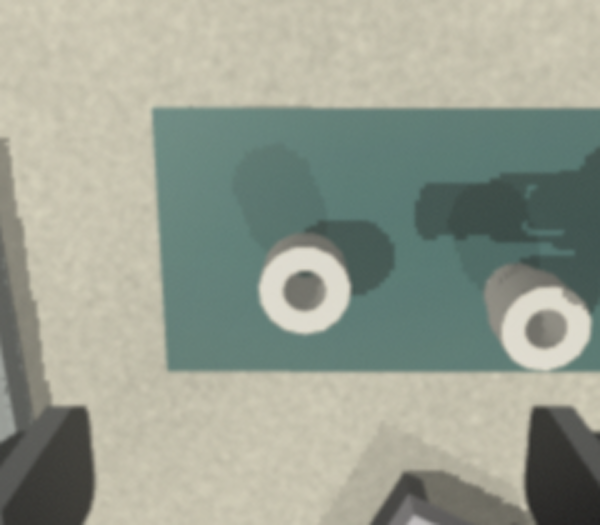

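These views show the stub top at zoom pixel (327,305), the socket rim centred on (328,278), the gauge bore at (307,293) and the R coupler top at (305,290).

```bash
python3 - <<'E'
from h import *
F=lambda n:dict(np.load(f"v_{n}.npz"))
P=lambda u,v:(200+u/2.5-.3,90+v/2.5-.3)
def fit(f,box,mask,minr):
    x0,x1,y0,y1=box; m=mask(f["img"][y0:y1,x0:x1].astype(int)).astype(np.uint8)
    c=max(cv2.findContours(m,0,1)[0],key=cv2.contourArea); e=cv2.fitEllipse(cv2.convexHull(c))
    return e[0][0]+x0,e[0][1]+y0,np.round(e[1],1)
g=F("gauge"); u,v,ax=fit(g,(302,345,188,227),lambda a:a.min(2)<150,0)
print("gauge",u,v,ax,onz(g,u,v,.04).round(4),"eye",onz(g,*P(307,293),.04).round(4))
r=F("R"); u,v,ax=fit(r,(295,350,180,230),lambda a:a.min(2)>185,0)
print("R",u,v,ax,onz(r,u,v,.052).round(4),"eye",onz(r,*P(305,290),.052).round(4))
o=F("outlet"); print("stub",onz(o,*P(327,305),.14).round(4),"rim",onz(o,*P(328,278),.112).round(4))
u,v,ax=fit(o,(305,355,175,225),lambda a:a.min(2)<125,0)
print("rim",u,v,ax,onz(o,u,v,.112).round(4))
E
```

```text
gauge 322.0797805786133 206.9998836517334 [26.1 27. ] [ 0.6199 -0.0411  0.04  ] eye [ 0.6197 -0.0407  0.04  ]
R 321.3352680206299 205.74970626831055 [33.  34.7] [ 0.4501 -0.109   0.052 ] eye [ 0.4501 -0.1086  0.052 ]
stub [0.5435 0.3066 0.14  ] rim [0.5397 0.3077 0.112 ]
rim 331.03602027893066 200.0837001800537 [35.9 37.4] [0.5387 0.3078 0.112 ]
```

```bash
cat >> h.py <<'E'
Q=[0,0,1,0]
def st(w,m=""):
    s=w.observe(); print(m,"t",round(s["t"],2),"p",s["eef_pos"].round(4),"open",round(s["opening"],4),"F",s["force"].round(1))
    return s
def snap(w,n,cam,box=None,k=1):
    f=w.grab_frame(cam); im=f["img"][:,:,::-1]
    if box: x0,x1,y0,y1=box; im=cv2.resize(im[y0:y1,x0:x1],None,fx=k,fy=k,interpolation=cv2.INTER_CUBIC)
    cv2.imwrite(f"pics/{n}.png",im); np.savez(f"{n}.npz",**f); return f
E
python3 - <<'E'
import workcell as w
from h import *
w.reach([.4508,-.109,.10],Q)
w.movel([.4508,-.109,.026],.12); w.dwell(.1); st(w,"down")
w.grip(.03); st(w,"grip")
w.movel([.4508,-.109,.12],.2); st(w,"lift")
w.reach([.6205,-.0412,.11],Q); w.dwell(.2); st(w,"over")
snap(w,"s2","side",(270,400,130,260),4); snap(w,"w2","wrist")
E
```

```text
down t 7.45 p [ 0.4516 -0.1091  0.027 ] open 0.0858 F [ 0.6 -0.3  0.1]
grip t 7.96 p [ 0.451  -0.1089  0.0262] open 0.0355 F [-1.1  0.4  4. ]
lift t 8.57 p [ 0.4504 -0.1086  0.1195] open 0.0354 F [-0.2  1.  -0.5]
over t 9.53 p [ 0.6194 -0.0424  0.1101] open 0.0355 F [-0.3  0.1 -0.1]
```

View pics/s2.png

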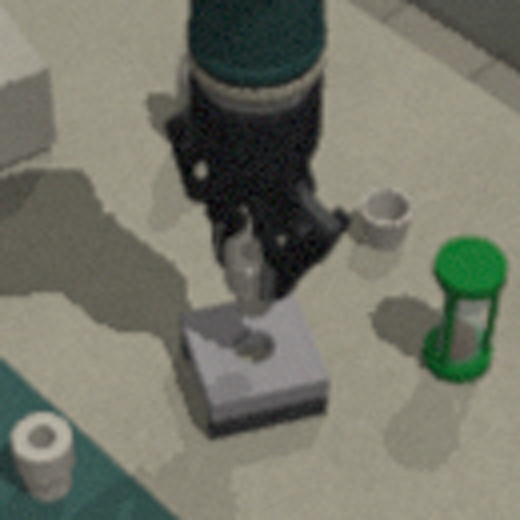

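View pics/w2.png

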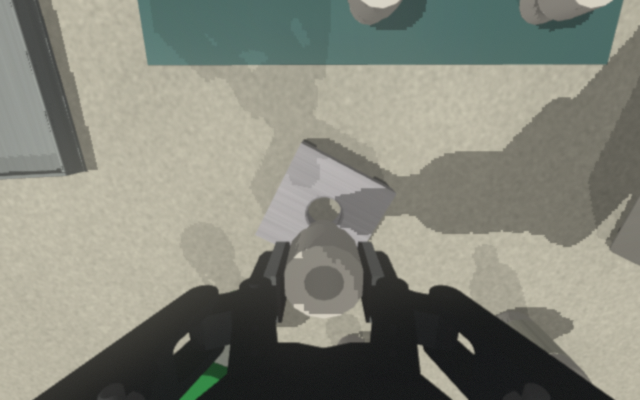

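```bash
cat >> h.py <<'E'
def fine(w,p,q=None,n=2,tol=.0004):
    """closed-loop placement of the TCP; returns command offset"""
    p=np.array(p,float); c=p.copy()
    for _ in range(n):
        w.movel(list(c),.08); w.dwell(.15)
        e=p-w.observe()["eef_pos"]
        if np.abs(e).max()<tol: break
        c=c+e
    return c-p
E
python3 - <<'E'
import workcell as w
from h import *
off=fine(w,[.6206,-.0411,.075],n=3); s=st(w,"pre"); print(off)
r=w.movel(list(np.array([.6206,-.0411,.040])+off),.04,f_stop=6); w.dwell(.1); print(r); st(w,"ins")
snap(w,"s3","side",(270,400,130,260),4)
E
```

```text
pre t 10.38 p [ 0.621  -0.0412  0.0754] open 0.0351 F [-0.6  0.5 -0.5]
[0. 0. 0.]
True
ins t 11.29 p [ 0.6201 -0.0411  0.0407] open 0.0354 F [-1.3  0.4  4.8]
```

View pics/s3.png

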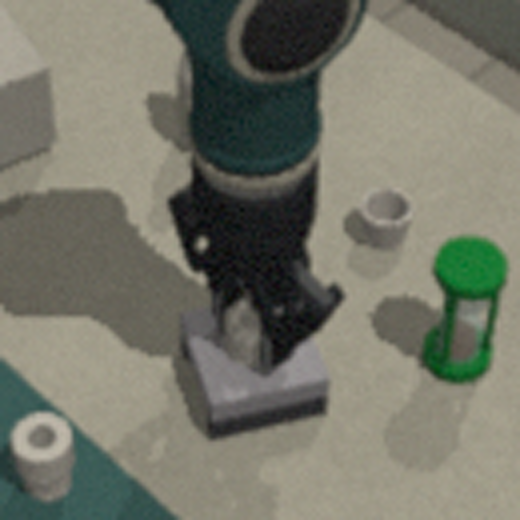

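R slid in fully: the TCP stopped at z = 0.0407, so the foot is about 25 mm below the mouth, and the picture shows the collar on the plate. R is the 24 mm coupler. Now I'll lift it and measure the outlet with the arm settled.

```bash
python3 - <<'E'
import workcell as w
from h import *
w.dwell(.1)
w.movel([.6205,-.0411,.12],.15)
w.movel([.60,0,.25],.3)
w.reach([.505,.303,.27],Q); w.dwell(.3); s=st(w,"look")
snap(w,"w4","wrist",(200,440,90,300),2.5)
snap(w,"t4","top",(130,250,140,260),4)
E
```

```text
look t 14.24 p [0.5055 0.3021 0.2701] open 0.0352 F [ 0.5 -0.6  0.8]
```

View pics/w4.png

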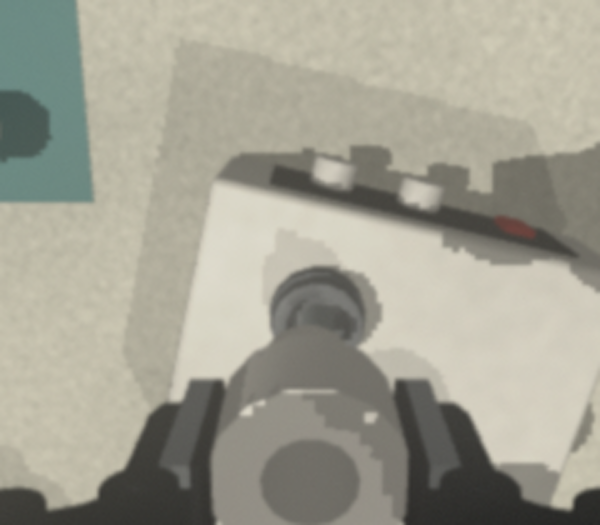

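```bash
python3 - <<'E'
import cv2
a=cv2.imread("pics/top0.png");cv2.imwrite("pics/t0o.png",cv2.resize(a[195:240,165:215],None,fx=11,fy=11,interpolation=cv2.INTER_CUBIC))
a=cv2.imread("pics/side0.png");cv2.imwrite("pics/s0o.png",cv2.resize(a[125:170,200:260],None,fx=11,fy=11,interpolation=cv2.INTER_CUBIC))
E
```

```text
(no output)
```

View pics/t0o.png

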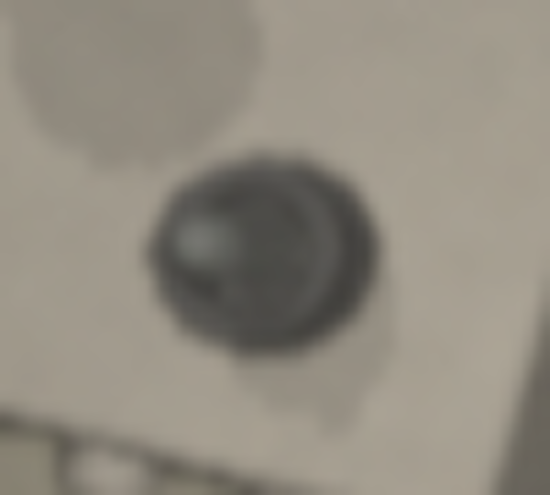

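View pics/s0o.png

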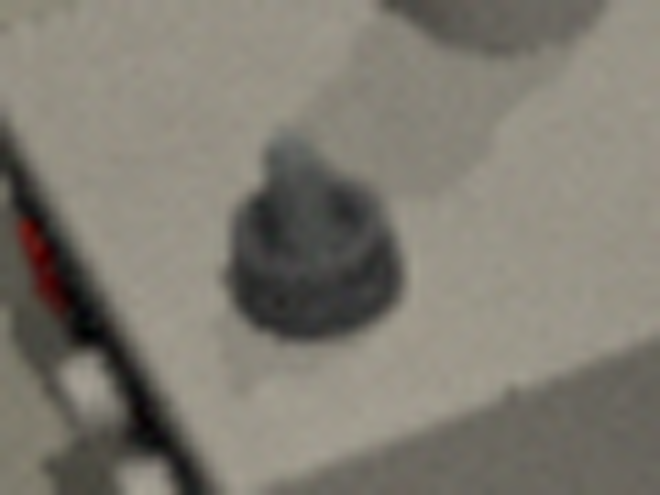

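The outlet zooms show the stub top at about (182.7,216.2) in the top view and (225.6,137.3) in the side view. The rim centres are at about (187,217.5) and (228,145.6). I'll triangulate these.

```bash
python3 - <<'E'
import workcell as w
from h import *
t=w.grab_frame("top");s=w.grab_frame("side")
v=dict(np.load("v_outlet.npz"));w4=dict(np.load("w4.npz"))
P=lambda u,v:(200+u/2.5-.3,90+v/2.5-.3)
print("stub t",onz(t,182.7,216.2,.14).round(4),"s",onz(s,225.6,137.5,.14).round(4),"w",onz(v,*P(327,305),.14).round(4))
print("rim t",onz(t,187.0,217.5,.112).round(4),"s",onz(s,228,145.6,.112).round(4),"w",onz(v,*P(327,280),.112).round(4))
# w4 rim: width 272..363 zoom, inner near-edge top
print("rim w4 y",onz(w4,*P(317.5,310),.112).round(4))
def tri(rs):
    A=np.zeros((3,3));b=np.zeros(3)
    for o,d in rs:
        d=d/np.linalg.norm(d);M=np.eye(3)-np.outer(d,d);A+=M;b+=M@o
    return np.linalg.solve(A,b)
print("tri stub t+s",tri([ray(t,182.7,216.2),ray(s,225.6,137.5)]).round(4),"all",tri([ray(t,182.7,216.2),ray(s,225.6,137.5),ray(v,*P(327,305))]).round(4))
E
```

```text
stub t [0.5456 0.3059 0.14  ] s [0.5443 0.3032 0.14  ] w [0.5435 0.3066 0.14  ]
rim t [0.5441 0.3064 0.112 ] s [0.5441 0.3001 0.112 ] w [0.5407 0.3072 0.112 ]
rim w4 y [0.5356 0.307  0.112 ]
tri stub t+s [0.5459 0.3071 0.1365] all [0.5455 0.3069 0.1365]
```

```bash
python3 - <<'E'
import workcell as w
from h import *
T=np.array([.5443,.3063,0])
w.movel([.5443,.3063,.20],.15)
off=fine(w,T+[0,0,.178],n=3); st(w,"pre"); print(off.round(4))
snap(w,"s5","side",(190,270,90,170),6.5);snap(w,"w5","wrist",(200,440,150,350),3)
r=w.movel(list(T+[0,0,.1255]+off),.05,f_stop=6); w.dwell(.1); print(r); st(w,"ins")
E
```

```text
pre t 15.7 p [0.5445 0.3064 0.1783] open 0.0355 F [-0.4  1.1 -0.3]
[0. 0. 0.]
True
ins t 16.88 p [0.544  0.3061 0.1262] open 0.0353 F [-0.2 -0.9  5.3]
```

View pics/s5.png

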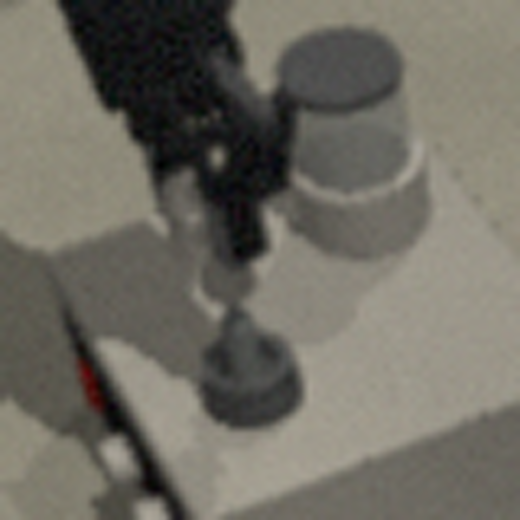

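View pics/w5.png

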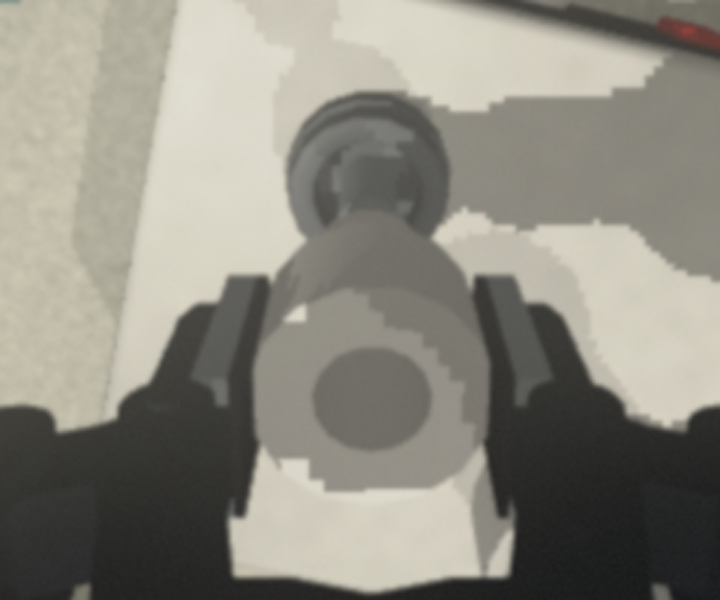

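The stop was at TCP z = 0.1262. The gauge contact at 0.0407 puts the foot 26.7 mm below the TCP, so the foot is at about 0.0995, fully home. I'll release and check.

```bash
python3 - <<'E'
import workcell as w
from h import *
w.grip(.06); st(w,"rel")
w.movel([.544,.3062,.21],.15); w.dwell(.1); st(w,"up")
w.reach([.515,.306,.28],Q); w.dwell(.2)
snap(w,"w6","wrist",(200,440,90,300),2.5); snap(w,"s6","side",(190,270,90,170),6.5)
E
```

```text
rel t 17.24 p [0.543  0.3056 0.1249] open 0.0599 F [-0.3 -0.4  0. ]
up t 18.06 p [0.5432 0.3059 0.2086] open 0.0596 F [0.1 0.2 0.1]
```

View pics/w6.png

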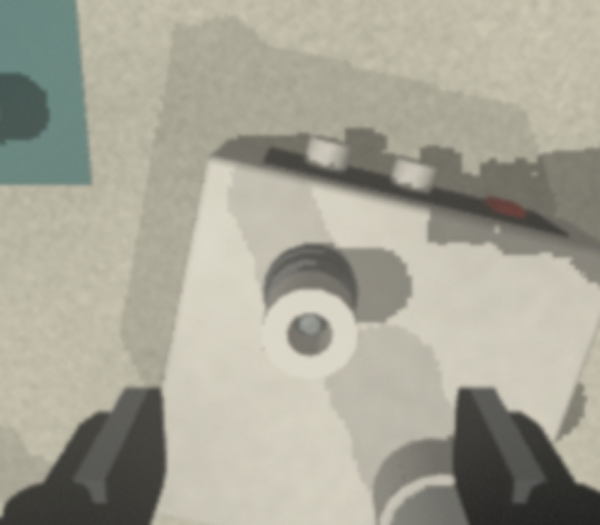

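View pics/s6.png

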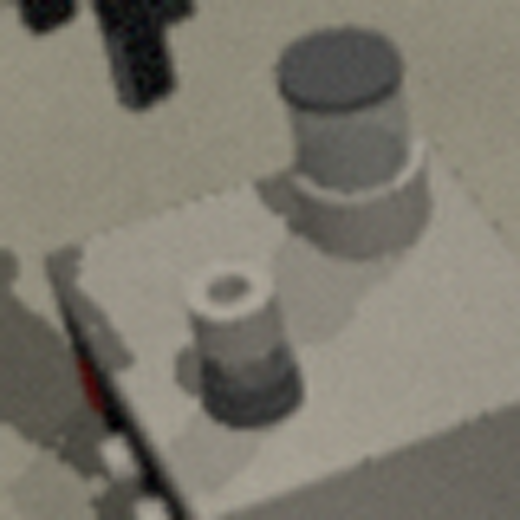

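The coupler sits in the grey socket: the top is at zoom (310,333), upright, and the stub tip shows inside the bore. Next the other two go to the tray.

```bash
python3 - <<'E'
import workcell as w
from h import *
w.movel([.50,.25,.28],.3)
w.grip(.075)
for n,(x,y),(a,b) in [("L",(.4678,.1178),(.455,-.330)),("M",(.4675,-.0073),(.540,-.330))]:
    w.reach([x,y,.11],Q); w.movel([x,y,.026],.12); w.dwell(.1); st(w,n)
    w.grip(.03); st(w,"grip"); w.movel([x,y,.15],.2)
    w.reach([a,b,.15],Q); w.movel([a,b,.06],.15); w.dwell(.1)
    r=w.movel([a,b,.025],.05,f_stop=5); print(r); st(w,"placed"); w.dwell(.15)
    w.grip(.075); w.movel([a,b,.15],.15); st(w,"up")
w.reach([.47,-.10,.25],Q); w.dwell(.3)
snap(w,"t7","top"); snap(w,"s7","side"); st(w)
E
```

```text
L t 21.23 p [0.4685 0.1181 0.0268] open 0.0749 F [0.  0.5 0.5]
grip t 21.66 p [0.4681 0.1183 0.0266] open 0.0364 F [-1.   0.6  4.8]
True
placed t 25.51 p [ 0.4548 -0.3297  0.0295] open 0.0364 F [-0.5  1.8  6.4]
up t 27.07 p [ 0.4546 -0.3295  0.1493] open 0.0745 F [-0.3  1.1  0.2]
M t 29.25 p [ 0.4681 -0.0074  0.0267] open 0.075 F [0.8 0.8 0.9]
grip t 29.68 p [ 0.468  -0.007   0.0265] open 0.0368 F [-0.2  0.9  6.3]
True
placed t 33.14 p [ 0.5398 -0.3298  0.0295] open 0.0364 F [-0.1  0.5  6.1]
up t 34.71 p [ 0.5395 -0.3294  0.1491] open 0.0753 F [-0.4  0.4 -0.4]
 t 36.12 p [ 0.47   -0.1005  0.2498] open 0.0748 F [-0.2 -1.8  0.8]
```

View pics/s7.png

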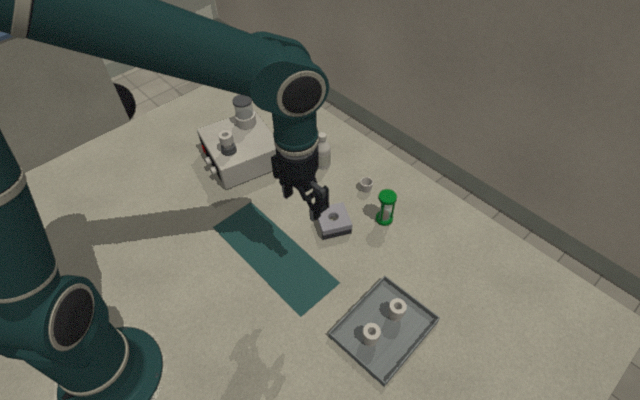

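View pics/t7.png

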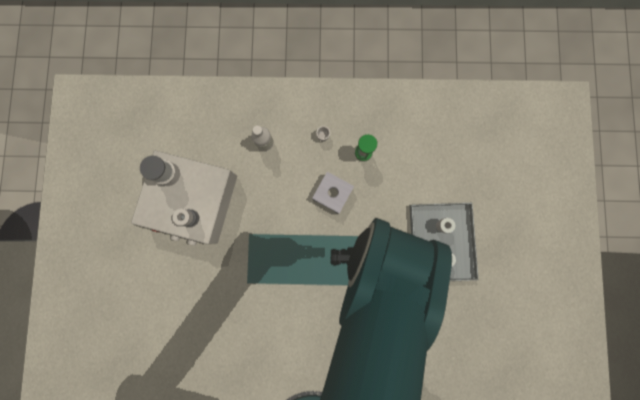

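The side view shows both rejected couplers upright in the tray, at (371,333) and (397,307). The seated coupler is at (226,136) and the bystanders haven't moved. One last numeric check: triangulating the seated coupler's top, which should be at z ≈ 0.152.

```bash
python3 - <<'E'
import workcell as w
from h import *
s=dict(np.load("s6.npz"));v=dict(np.load("w6.npz"));s7=dict(np.load("s7.npz"))
rs=[ray(s,190+233/6.5-.4,90+291/6.5-.4),ray(v,200+310/2.5-.3,90+333/2.5-.3)]
A=np.zeros((3,3));b=np.zeros(3)
for o,d in rs:
    d=d/np.linalg.norm(d);M=np.eye(3)-np.outer(d,d);A+=M;b+=M@o
print(np.linalg.solve(A,b).round(4),[ (o+d*(.152-o[2])/d[2]).round(4) for o,d in rs])
print([onz(s7,*p,.055).round(3) for p in [(371.5,331),(397.5,305)]])
w.job_done()
E
```

```text
[0.5463 0.3067 0.1467] [array([0.5452, 0.3014, 0.152 ]), array([0.5427, 0.3069, 0.152 ])]
[array([ 0.454, -0.331,  0.055]), array([ 0.541, -0.33 ,  0.055])]
the job is handed in; nothing more can be done
```

The fitting coupler is on the inhaler's outlet stub, the other two stand in the steel tray, and I handed the job in at about 36 s of the 72 s allowed. `job_done()` reports no verdict.

- **Gauge:** I tried only the coupler at the robot's right-hand end of the mat. It slid in until its collar rested on the plate, with its foot about 25 mm below the mouth. The other two were not tried in the bore, since only one can have the 24 mm spigot.
- **Outlet:** The same coupler went over the stub and stopped at the floor contact, which puts its foot at about z = 0.0995 against a floor at 0.100. The pictures show it upright, with the stub tip visible inside its bore.
- **Tray:** The other two stand upright on the tray floor, at about (0.454, -0.331) and (0.541, -0.330). Each was set down on light floor contact.
- **Bystanders:** The sand timer, spray bottle and cup look unmoved in the last side and top pictures. The arm was clear of everything.

**A check that disagreed:** My last two-view estimate of the seated coupler's top gave z = 0.147 instead of 0.152. The two cameras also differed by about 5 mm in y. The side-camera outlet readings had already been off by up to several millimetres in y, so I trusted the contact height and the close-up wrist view instead.

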